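# Zero the reflectance meter on its white reference

### The arm

A 6-joint arm with a two-finger parallel gripper is mounted at the origin on a cart in front of the work surface, level with it; the furniture and walls round the work are solid. World frame = base frame: x ahead of the robot, y to its left, z up, the work surface at z = 0. Lengths are in mm, angles in rad, forces in N, time in s.
With the tool pointing down it reaches from about 350 to 1000 mm from the base axis. Payload 7.1 kg.
Tool frame: the origin (TCP) lies between the finger pads; the fingertips stand 11 mm ahead of it and the grasp point (between the pads) lies 8 mm behind it; z points along the fingers, y is the direction in which the jaws open and shut (so a half turn about z gives the same grasp; the last joint's range is limited). The gripper opens to 85 mm and grips with 20 to 120 N. Pads are 22 mm wide; open, the fingers measure 114 mm over their backs; the gripper's body (76 mm by 85 mm) begins 54 mm behind the grasp point. The pads swing forward as they close: fully open they stand 13 mm farther back than shut.
Start: joints at [1.261, 0.423, 1.63, -0, 1.089, -0.019], TCP at [179.167, 598.752, 210.319] pointing down, gripper open.
Joint ranges: [-3, 3], [-0.9, 2.11], [0.09, 2.58], [-1.31, 4.45], [0.11, 2.69], [-2.54, 2.54]. Speed limits (rad/s): [2.39, 2.39, 3.01, 3.14, 3.14, 3.14].

### API

Orientations are given as a 3x3 rotation matrix whose columns are the frame's x, y, z axes.
In Python, from plant import move_to, move_straight, move_j, command_gripper, hold, inverse_kinematics, get_obs, read_camera, calibration, Unreachable, close_job gives the robot as it stands. Calls block until the motion is done:
- move_to(position, orientation): joint-space move of the TCP to a pose.
- move_straight(position, feed=150, orientation=None): straight line of the TCP; orientation=None keeps the orientation; feed is the mean speed in mm/s.
- move_j(angles): joint-space move.
- command_gripper(opening, f_grip=None): finger opening in mm; f_grip is the grip in N (None keeps the last); returns when the fingers have stopped.
- hold(seconds).
- inverse_kinematics(position, orientation): joint angles nearest the present ones, or None.
- get_obs(): the state.
- read_camera(name): name is "side" or "top" or "wrist"; returns (picture, depth): 384x512x3 uint8, red, green, blue; 384x512 float32, mm along the optical axis (not along the pixel's ray), 0 where there is no reading.
- calibration(name): a dict with "fovy" (degrees; the focal length in pixels is half the picture's height over the tangent of half this angle, whatever the lens; pixels are square), "cx", "cy" (the principal point, pixels), "extrinsics" (4x4, takes a point from camera to world coordinates). Camera axes: x right, y down, z forward; pixel columns grow to the right and rows downward; lengths in mm; the calibration is good to about 2 mm. A picture is of the moment at which its call begins: read the wrist's pose just before it. calibration takes no time and is no camera call; for the wrist camera it gives the pose at the moment of the call.
A pose or a line that the arm cannot do raises Unreachable and nothing moves.
- close_job(): hands the job in, once; it reports no verdict.
The state is a dict: "t": time; "joint_positions": joint angles; "joint_velocities": joint speeds; "joint_efforts": joint torques, N m; "tool_pos": TCP position; "eef_rot": TCP orientation; "force": force on the tool from outside, world axes, zero at the start; "wrist_torque": the same for the moment, N m; "gripper_width": finger opening in mm.
Only numpy, scipy, OpenCV 4.12 (cv2) and the standard library are available. Lean on these libraries where they do the work, as an engineer would, in place of code of your own. Each camera call takes 0.05 s, during which the arm holds its last target.

### The job

Calibrate the bench reflectance meter: take the white reference by its grip out of the grey storage base and lay it gently, flat and square, into the pocket on the meter's deck, then let go of it. Only once it is seated, pull the slide's upright black grip out until the red line on the blade stands level with the tip of the red pointer, and keep it there for the reading: the spring would shut it, so finish while still holding the grip at the mark. Leave the vials and the bottle where they stand.

Things in the scene. Friction and masses are not known exactly. Their poses are not given: they have to be found in the camera images.
- reference: White reference: black holder 68 (its x) x 48 (y) x 10 mm high, white ceramic face underneath; on top an upright white grip fin 40 (x) x 16 (y) mm, from 10 to 41 mm above the underside, to be taken across the 16 mm. 0.16 kg, fragile. Origin: centre of the underside, z up. Starts 4 mm above the bench in the storage base. May be seated either way round (half a turn is the same).
- storage_base: Grey tray 90 (x) x 70 (y) x 9 mm high, floor 4 mm above the bench, walls 4 mm thick, fixed; origin at the centre of its underside. The reference lies in it, axes about along the tray's.
- meter: The meter, fixed: white housing 150 x 150 mm with a grey deck 53 mm above the bench; origin on the bench under the pocket's centre. x points from the slide in front to the console at the back (78 to 127 mm behind the pocket's centre, up to 75 mm high), y to the left seen from the slide, z up. A guide bed 64 mm wide, 40 mm high juts out in front, to 194 mm before the origin.
- pocket (a point): Centre of the floor of the rectangular pocket in the deck, 44 mm above the bench, axes as the meter's. The pocket is 71 (x) x 51 (y) mm and 9 mm deep, its rim slightly bevelled: the reference has 1.5 mm of play on each side and its fin then stands 10 to 41 mm above this point. In the middle is the port window (34 x 26 mm).
- shutter (a joint): Travel of the slide in m: 0 shut, grows as it is pulled out along the meter's -x (away from the console, about towards the robot); end of travel 0.055. A spring pulls it shut with about 6 N at 0 and 1.5 N more for every 10 mm; let go, it snaps shut. Hardly any friction.
- shutter_grip (a point): Point in the slide's upright black grip, 66 mm above the bench; the grip is 16 mm thick (meter's x), 30 mm wide (y) and rises from 43 to 82 mm above the bench. It rides 108 mm in front of the pocket's centre when shut, its centre 53 mm before the deck's front edge, and moves with the slide. Axes as the meter's.
- shutter_line (a point): Red index line, 2.5 mm wide, across the top of the steel blade, 25 mm in front of the grip's centre (meter's -x), 38.5 mm above the bench; moves with the slide.
- pointer_tip (a point): Tip of the small red pointer clamped on the left rail of the guide bed beside the blade (12 mm along the rail, top 43.5 mm above the bench); fixed, axes as the meter's. It stands 22 to 40 mm in front of the line while the slide is shut: that distance along the meter's x is how far to pull.
- vial_a: Bystander: glass vial 27 mm across, 60 mm high, turquoise cap; origin at the centre of its underside.
- vial_b: Bystander: glass vial 27 mm across, 60 mm high, turquoise cap; origin at the centre of its underside.
- media: Bystander: glass bottle 66 mm across, 113 mm high, orange cap; origin at the centre of its underside.
Mind the look-alikes: they are no part of the job. Of the things that look like the reference, take the one that is farthest to the robot's right at the start.

How it is judged (in metres and radians):
On the way, in this order (a step that is already met when the one before it is completed fails the run):
1. the reference lies flat and square in the pocket, let go, with the slide still shut (horizontal distance between reference and pocket below 0.004 m and z of reference in the frame of pocket between -0.002 and 0.002 m and angle between reference's own z axis and vertical below 0.03 rad and angle between the x axis of reference and the x axis of pocket, either way round below 0.08 rad and contact force between the fingers and reference below 0.1 N and linear speed of reference below 0.02 m/s and value of joint shutter below 0.004 m), for 0.3 s.
2. the slide is held with its line at the pointer (horizontal distance between reference and pocket below 0.004 m and z of reference in the frame of pocket between -0.002 and 0.002 m and angle between reference's own z axis and vertical below 0.03 rad and angle between the x axis of reference and the x axis of pocket, either way round below 0.08 rad and x of shutter_line in the frame of pointer_tip between -0.004 and 0.004 m and contact force between the fingers and shutter above 2 N), for 1 s.
At the end, for the whole second after the job is handed in: The fingers hold the grip (over 2 N), the slide is at rest with its line within 4 mm of the pointer tip along the meter's x, and the reference lies untouched in the pocket: within 4 mm of centre, 2 mm of the floor, 0.03 rad of level, 0.08 rad of square (all of step 2 and contact force between the fingers and reference below 0.1 N and linear speed of reference below 0.02 m/s and velocity of joint shutter between -0.01 and 0.01 m/s); the arm keeps its last pose, push and grip.
It fails at once if the slide is opened (over 8 mm) while the reference is not in the pocket (value of joint shutter above 0.008 m and not (horizontal distance between reference and pocket below 0.006 m and z of reference in the frame of pocket below 0.004 m)).
It fails at once if the reference is dropped (moves faster than 0.6 m/s out of the fingers, a fall of about 20 mm) (linear speed of reference above 0.6 m/s and contact force between the fingers and reference below 0.1 N).
It fails at once if a vial or the bottle is shifted by more than 20 mm or tipped ((distance of vial_a from where it was at the start of the episode above 0.02 m or angle between vial_a's own z axis and vertical above 0.3 rad) or (distance of vial_b from where it was at the start of the episode above 0.02 m or angle between vial_b's own z axis and vertical above 0.3 rad) or (distance of media from where it was at the start of the episode above 0.02 m or angle between media's own z axis and vertical above 0.3 rad)).
It also fails if it takes over 58 s, if anything falls off the work surface, if the arm or the gripper's body presses on something with over 40 N, if the wrist force passes 120 N, or if a joint passes its speed limit or range.

## Working session

There is one attempt and no reset: what is moved stays moved. The work goes in short steps, each a Python script; the robot and the scene stay as the last script left them, time stands still between calls to the robot, and variables do not carry over. Pictures are saved under pics/ and viewed, and the job is handed in when it is done.

```bash
ls; mkdir -p pics; cat > h.py <<'E'
import numpy as np, cv2
from plant import *
def K(name):
    c=calibration(name); f=192/np.tan(np.radians(c["fovy"])/2)
    return c,f
def ray_plane(c,f,u,v,z):
    E=np.array(c["extrinsics"]); d=E[:3,:3]@np.array([(u-c["cx"])/f,(v-c["cy"])/f,1.0]); o=E[:3,3]
    return o+d*((z-o[2])/d[2])
def project(c,f,p):
    E=np.array(c["extrinsics"]); q=E[:3,:3].T@(np.array(p,float)-E[:3,3])
    return np.array([c["cx"]+f*q[0]/q[2], c["cy"]+f*q[1]/q[2]])
def snap(name,tag):
    c,f=K(name); im,d=read_camera(name); 
    cv2.imwrite(f"pics/{tag}.png",im[:,:,::-1]); np.savez(f"pics/{tag}.npz",im=im,d=d,cx=c["cx"],cy=c["cy"],f=f,E=np.array(c["extrinsics"]))
    return im,d,c,f
def load(tag):
    z=np.load(f"pics/{tag}.npz"); c=dict(cx=float(z["cx"]),cy=float(z["cy"]),extrinsics=z["E"]); return z["im"],z["d"],c,float(z["f"])
E
python3 - <<'E'
from h import *
for n in ("top","side","wrist"):
    im,d,c,f=snap(n,n+"0"); print(n,c,f)
o=get_obs(); print(o["t"],o["tool_pos"],o["eef_rot"],o["gripper_width"])
E
```

```text
pics
top {'fovy': 52.02500197512049, 'cx': 252.9179363432286, 'cy': 195.43377297578803, 'extrinsics': array([[ 1.05125895e-02, -9.81481546e-01,  1.91268033e-01,
         3.46040157e+02],
       [-9.99880517e-01, -1.24856946e-02, -9.11362663e-03,
         1.86662518e+02],
       [ 1.13329706e-02, -1.91149372e-01, -9.81495533e-01,
         1.32070926e+03],
       [ 0.00000000e+00,  0.00000000e+00,  0.00000000e+00,
         1.00000000e+00]])} 393.440443835705
side {'fovy': 57.103578662753634, 'cx': 255.16871446833554, 'cy': 187.7646353450529, 'extrinsics': array([[ 9.05522590e-01, -2.69196718e-01,  3.27966409e-01,
         2.49851699e+02],
       [-4.23740618e-01, -6.13364635e-01,  6.66504098e-01,
        -4.70547112e+02],
       [ 2.17422807e-02, -7.42507206e-01, -6.69485117e-01,
         7.04707914e+02],
       [ 0.00000000e+00,  0.00000000e+00,  0.00000000e+00,
         1.00000000e+00]])} 352.859034367718
wrist {'fovy': 70.56331625629828, 'cx': 254.7042419654374, 'cy': 188.58312167984835, 'extrinsics': array([[ 2.86558941e-01,  9.23118448e-01,  2.56390922e-01,
         1.13213961e+02],
       [ 9.58060817e-01, -2.75588155e-01, -7.85534180e-02,
         6.17618628e+02],
       [-1.85580826e-03,  2.68148280e-01, -9.63375864e-01,
         3.73029310e+02],
       [ 0.00000000e+00,  0.00000000e+00,  0.00000000e+00,
         1.00000000e+00]])} 271.35547658542214
0.15 [179.00232021 598.32950642 209.68572076] [[-9.58028622e-01  2.86672274e-01 -4.08045420e-04]
 [ 2.86672560e-01  9.58027881e-01 -1.19243886e-03]
 [ 4.90797287e-05 -1.25936599e-03 -9.99999206e-01]] 85.09575403258795
```

View pics/top0.png

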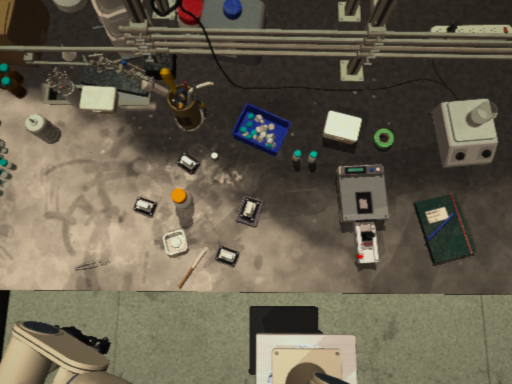

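View pics/side0.png

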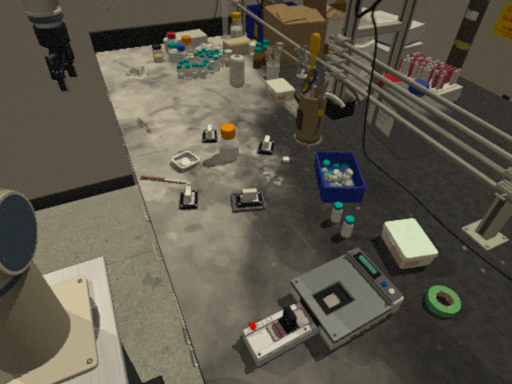

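View pics/wrist0.png

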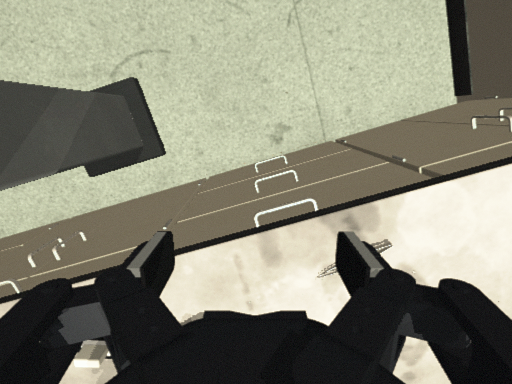

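The top view shows the meter at (362,205), slide with red pointer at about (361,257), and four reference look-alikes. The rightmost, at (250,210), is the one in a tray, so that is the target. I'll enlarge these areas next.

```bash
python3 - <<'E'
from h import *
im=load("top0")[0][:,:,::-1]
a=cv2.resize(im[185:235,220:280],None,fx=6,fy=6,interpolation=cv2.INTER_CUBIC)
b=cv2.resize(im[155:275,325:400],None,fx=5,fy=5,interpolation=cv2.INTER_CUBIC)
o=np.zeros((600,740,3),np.uint8); o[:300,:360]=a; o[:600,365:740]=b
im=load("side0")[0][:,:,::-1]
o[300:,:360]=cv2.resize(im[165:225,220:292],None,fx=5,fy=5,interpolation=cv2.INTER_CUBIC)
cv2.imwrite("pics/c1.png",o)
cv2.imwrite("pics/c2.png",cv2.resize(im[240:370,230:410],None,fx=4,fy=4,interpolation=cv2.INTER_CUBIC))
E
```

```text
(no output)
```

View pics/c1.png

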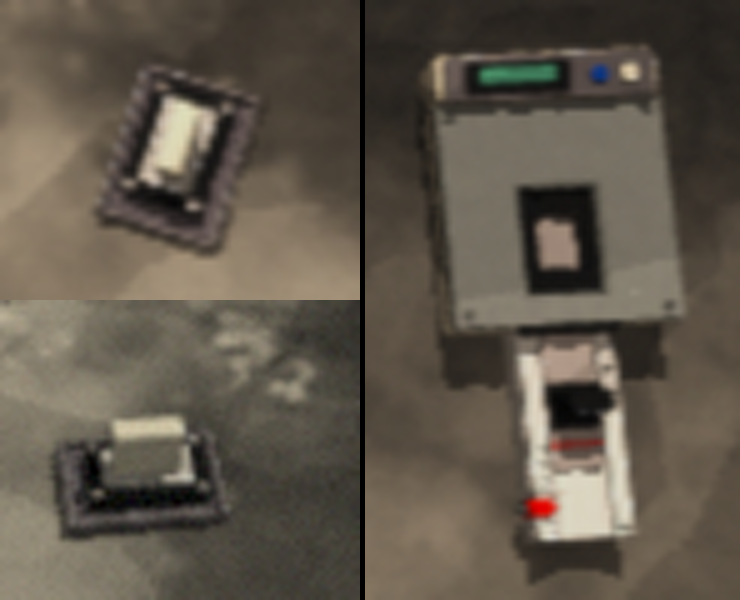

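View pics/c2.png

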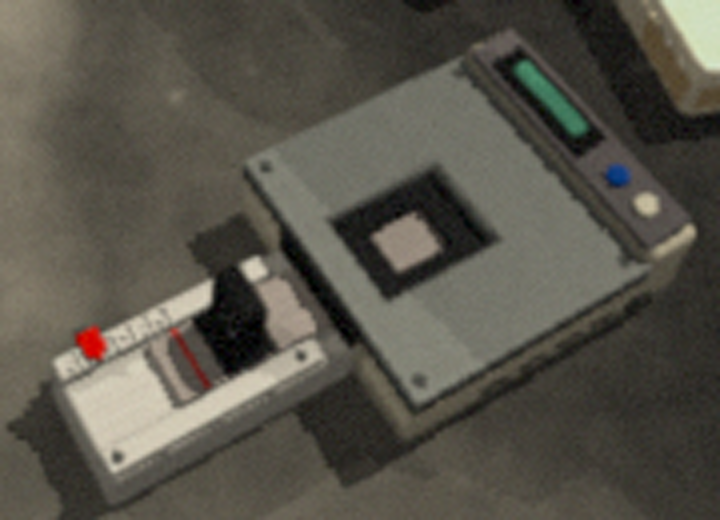

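```bash
python3 - <<'E'
from h import *
_,d,c,f=load("top0")
A=lambda x,y:((x-365)/5+325,y/5+155)
B=lambda x,y:(x/6+220,y/6+185)
def P(uv,z): return ray_plane(c,f,*uv,z)[:2].round(1)
print("deck corners",[P(A(*q),53) for q in ((436,100),(660,103),(684,318),(455,328))])
print("pocket rim",[P(A(*q),53) for q in ((520,187),(596,185),(603,292),(528,293))])
print("grip",P(A(580,405),82),"line",P(A(577,443),38.5),"ptr",P(A(541,508),43.5))
print("tray",[P(B(*q),9) for q in ((145,65),(258,100),(222,252),(100,215))])
print("fin",P(B(180,135),45))
E
```

```text
deck corners [array([ 665.9, -111.3]), array([ 665.9, -260.7]), array([ 521.8, -268.7]), array([ 513.5, -118.8])]
pocket rim [array([ 607.6, -164.9]), array([ 609.6, -215.3]), array([ 538.3, -216.5]), array([ 537. , -167.4])]
grip [ 461.7 -189.3] line [ 441.  -199.4] ptr [ 398.7 -172.8]
tray [array([599.9, 204.2]), array([580.6, 140.1]), array([494.3, 159.7]), array([514.2, 228.1])]
fin [554.2 184. ]
```

Rough poses: pocket about (573,-191), meter yaw about 3°, reference about (548,183), yaw about -14°. I'll refine these with wrist views, reference first.

```bash
cat >> h.py <<'E'
def Rt(deg):  # tool down, tool y at heading deg
    a=np.radians(deg); y=np.array([np.cos(a),np.sin(a),0]); z=np.array([0,0,-1.]); x=np.cross(y,z)
    return np.stack([x,y,z],1)
E
python3 - <<'E'
from h import *
move_to([540,185,200],Rt(76)); hold(0.2)
snap("wrist","wr1"); o=get_obs(); print(o["t"],o["tool_pos"],o["force"])
E
```

```text
2.3833 [539.80299074 185.57023791 199.96964924] [-0.88653457 -0.44602092  0.20574908]
```

View pics/wr1.png

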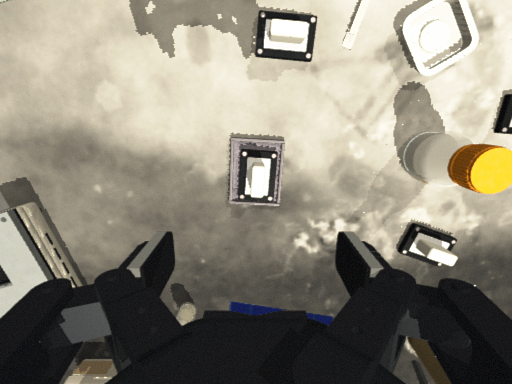

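The reference in its tray is centred at about (257,170) and its white fin at (258,180). I'll measure it from the depth points of the fin top and of the tray.

```bash
cat >> h.py <<'E'
def cloud(tag):
    im,d,c,f=load(tag); v,u=np.mgrid[:384,:512]; E=c["extrinsics"]
    p=np.stack([(u-c["cx"])/f*d,(v-c["cy"])/f*d,d],-1)@E[:3,:3].T+E[:3,3]; p[d<=0]=np.nan
    return im,p
def rect(pts):
    (cx,cy),(w,h),a=cv2.minAreaRect(np.asarray(pts,np.float32)); return np.round([cx,cy,w,h,a],1)
E
python3 - <<'E'
from h import *
im,p=cloud("wr1"); _,d,c,f=load("wr1")
win=np.zeros((384,512),bool); win[125:215,220:295]=1
z=p[...,2]
print("bench z",np.nanmedian(z[220:235,230:300]), np.nanmedian(z[110:125,230:290]))
m=win&(z>38); print("fin pts",m.sum(),np.nanmedian(z[m]),rect(p[m][:,:2]))
g=cv2.cvtColor(im,cv2.COLOR_RGB2GRAY)
m2=(win&(g<60)).astype(np.uint8); m2=cv2.morphologyEx(m2,cv2.MORPH_CLOSE,np.ones((3,3)))
cs,_=cv2.findContours(m2,cv2.RETR_EXTERNAL,cv2.CHAIN_APPROX_NONE)
k=max(cs,key=cv2.contourArea)[:,0]; hb=[ray_plane(c,f,u,v,14)[:2] for u,v in k]; print("holder px",rect(k),"world",rect(hb))
m3=win&(z>5.5)&(z<60); mm=cv2.morphologyEx(m3.astype(np.uint8),cv2.MORPH_OPEN,np.ones((3,3)))>0
print("tray",mm.sum(),rect(p[mm][:,:2]))
cv2.imwrite("pics/c3.png",cv2.resize(im[120:220,205:305,::-1],None,fx=6,fy=6,interpolation=cv2.INTER_CUBIC))
E
```

```text
bench z -0.4061788889663376 -0.2944687697859649
fin pts 417 44.32725574396818 [551.5 185.2  15.9  39.9  71.9]
holder px [256.1 175.6  36.9  53.    5.9] world [551.3 183.3  50.   71.1  71.4]
tray 2509 [547.6 184.2  70.   90.   72.9]
```

View pics/c3.png

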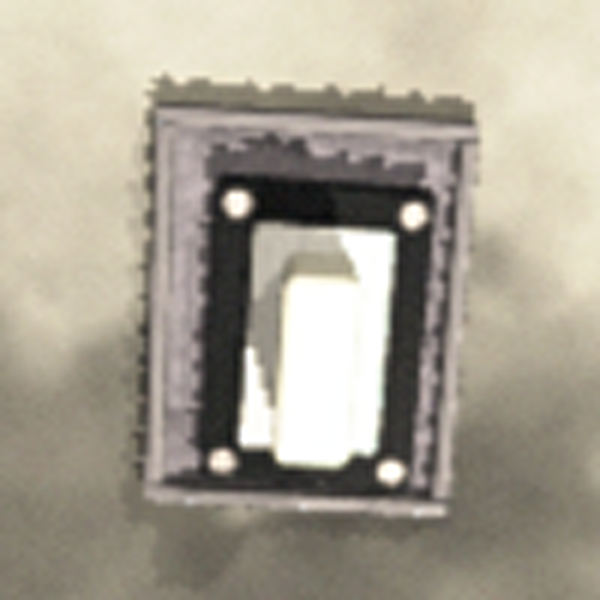

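Fin fit: 15.9 x 39.9 mm at (551.5,185.2), x heading -18.1°. Next is a look at the meter from a similar pose.

```bash
python3 - <<'E'
from h import *
move_to([555,-189,225],Rt(93)); hold(0.2)
snap("wrist","wm1"); o=get_obs(); print(o["t"],o["tool_pos"])
E
```

```text
4.0333 [ 555.25228009 -188.14215728  224.96941203]
```

View pics/wm1.png

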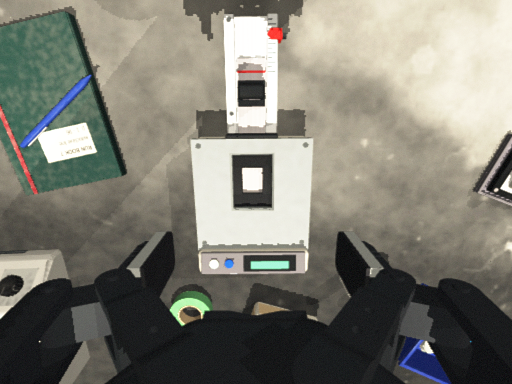

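The pocket is at about (253,180), the grip at (251,93), the red line at (250,71) and the pointer at (276,34). Everything needed is visible in this one picture.

```bash
python3 - <<'E'
from h import *
im,p=cloud("wm1"); _,d,c,f=load("wm1"); z=p[...,2]
win=np.zeros((384,512),bool); win[125:285,180:325]=1
print("deck z",np.nanmedian(z[215:235,210:300]))
m=win&(abs(z-53)<3); print("deck rect",rect(p[m][:,:2]))
w=np.zeros_like(win); w[145:220,220:285]=1
m=w&(z<49)&(z>38); print("pocket floor z",np.nanmedian(z[m]),m.sum(),rect(p[m][:,:2]))
g=cv2.cvtColor(im,cv2.COLOR_RGB2GRAY)
mk=(w&(g<110)).astype(np.uint8); mk=cv2.morphologyEx(mk,cv2.MORPH_OPEN,np.ones((3,3)))
cs,_=cv2.findContours(mk,cv2.RETR_EXTERNAL,cv2.CHAIN_APPROX_NONE); k=max(cs,key=cv2.contourArea)[:,0]
print("pocket rim dark",rect([ray_plane(c,f,u,v,53)[:2] for u,v in k]), "as floor", rect([ray_plane(c,f,u,v,44)[:2] for u,v in k]))
# grip
w=np.zeros_like(win); w[70:115,225:285]=1
m=w&(z>75); print("grip top",m.sum(),np.nanmedian(z[m]),rect(p[m][:,:2]))
hsv=cv2.cvtColor(im,cv2.COLOR_RGB2HSV)
red=((hsv[...,0]<8)|(hsv[...,0]>172))&(hsv[...,1]>150)&(hsv[...,2]>80)
w[:]=0; w[62:80,225:280]=1; v,u=np.nonzero(red&w)
print("line",len(u),u.mean(),v.mean(),ray_plane(c,f,u.mean(),v.mean(),38.5),rect([ray_plane(c,f,a,b,38.5)[:2] for a,b in zip(u,v)]))
w[:]=0; w[20:50,255:300]=1; v,u=np.nonzero(red&w)
print("ptr",len(u),np.nanmedian(z[red&w]),[ray_plane(c,f,a,b,43.5)[:2].round(1) for a,b in [(u.mean(),v.mean()),(u.min(),v[u==u.min()].mean())]],u.min(),u.max(),v.min(),v.max())
cv2.imwrite("pics/c4.png",cv2.resize(im[8:138,210:310,::-1],None,fx=6,fy=4.6,interpolation=cv2.INTER_CUBIC))
E
```

```text
deck z 52.600343723048354
deck rect [ 593.8 -190.   166.7  150.6    3.8]
pocket floor z 43.55974015947754 1896 [ 572.  -191.4   71.8   50.9    3.6]
pocket rim dark [ 570.6 -191.4   69.5   49.2    4. ] as floor [ 572.9 -191.4   71.4   50.5    4. ]
grip top 423 81.22199324296122 [ 463.9 -197.9   16.2   29.2    3.5]
line 53 250.26415094339623 71.47169811320755 [ 439.07158555 -199.95621713   38.5       ] [ 439.1 -199.7    1.1   32.2    3.1]
ptr 163 43.07148018180419 [array([ 398.3, -173. ]), array([ 398.2, -181.7])] 268 282 27 42
```

View pics/c4.png

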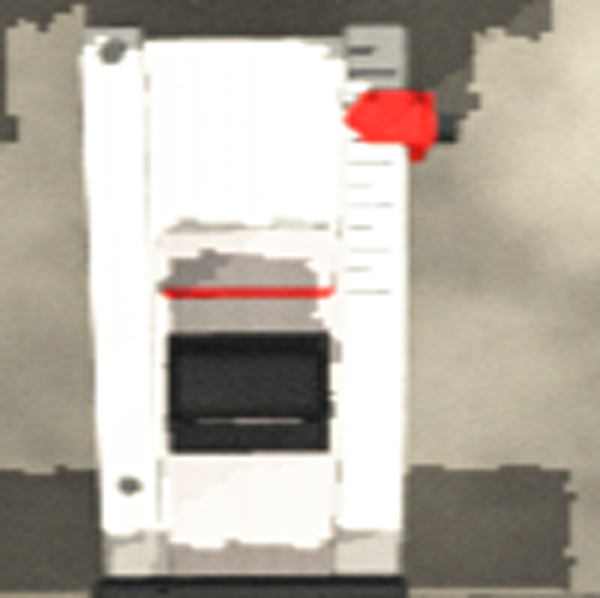

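Everything agrees: pocket (572.0,-191.4), yaw 3.7°, the grip as predicted, and a pull of about 39.6 mm. Now I grasp the reference.

```bash
python3 - <<'E'
from h import *
R=Rt(71.9)
move_to([551.5,185.2,110],R)
move_straight([551.5,185.2,32],feed=100)
print(get_obs()["force"].round(1))
command_gripper(0,30)
o=get_obs(); print(o["t"],o["gripper_width"],o["tool_pos"],o["force"].round(2))
move_straight([551.5,185.2,80],feed=60); hold(0.2)
o=get_obs(); print(o["t"],o["gripper_width"],o["tool_pos"],o["force"].round(2))
snap("wrist","wg1")
E
```

```text
[ 0.4  0.1 -0.1]
7.1917 0.2109259247688115 [551.49616667 185.19312929  31.96663009] [ 0.42 -0.05 -0.26]
8.3417 -0.23498302829284912 [551.1964552  185.11088177  79.54810359] [-0.12 -0.55  0.55]
```

View pics/wg1.png

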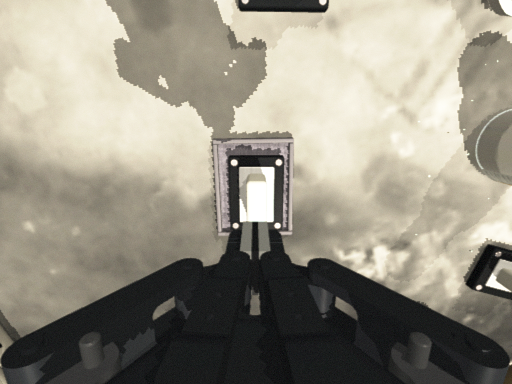

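The grip missed: the fingers closed to 0 mm. I'll check where the fingertips and the fin really are.

```bash
python3 - <<'E'
from h import *
im,p=cloud("wg1"); _,d,c,f=load("wg1"); z=p[...,2]
print(c["extrinsics"].round(3))
for h in (99,88,80,69,45): print(h,project(c,f,[551.2,185.1,h]).round(1))
w=np.zeros(z.shape,bool); w[140:225,220:290]=1
m=w&(z>38)&(z<50); print(m.sum(),rect(p[m][:,:2]),np.nanmedian(z[m]))
for r in range(215,300,8): print(r,p[r,250].round(0),p[r,257].round(0),p[r,240].round(0))
snap("top","tg1"); snap("side","sg1")
E
```

```text
[[ 3.11000e-01  9.16000e-01  2.54000e-01  4.85991e+02]
 [ 9.51000e-01 -2.99000e-01 -8.40000e-02  2.05920e+02]
 [-1.00000e-03  2.68000e-01 -9.64000e-01  2.43011e+02]
 [ 0.00000e+00  0.00000e+00  0.00000e+00  1.00000e+00]]
99 [255.7 236. ]
88 [255.7 228.2]
80 [255.7 223.2]
69 [255.6 216.9]
45 [255.5 205.4]
860 [548.6 186.5  16.   33.4  71.5] 44.40257854386414
215 [558. 178.  45.] [559. 184.  45.] [565. 166.  15.]
223 [539. 186. 108.] [540. 189. 107.] [573. 163.  14.]
231 [539. 186. 118.] [540. 189. 118.] [541. 179. 109.]
239 [539. 186. 126.] [541. 189. 126.] [541. 180. 119.]
247 [539. 186. 135.] [540. 189. 135.] [538. 182. 134.]
255 [542. 185. 137.] [542. 189. 139.] [536. 183. 146.]
263 [543. 185. 141.] [546. 187. 137.] [538. 183. 149.]
271 [543. 185. 147.] [550. 186. 137.] [537. 183. 155.]
279 [547. 184. 147.] [553. 185. 138.] [533. 186. 168.]
287 [550. 183. 147.] [558. 183. 137.] [533. 186. 172.]
295 [555. 181. 146.] [661. 151.  -1.] [535. 185. 172.]
```

View pics/sg1.png

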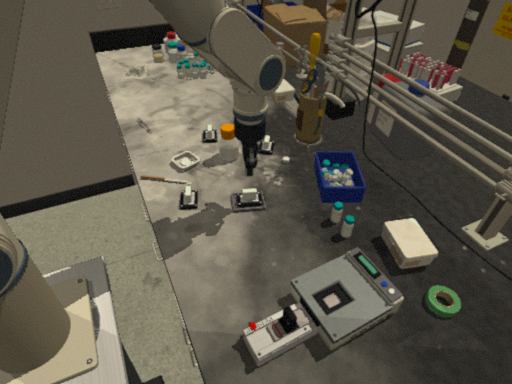

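View pics/tg1.png

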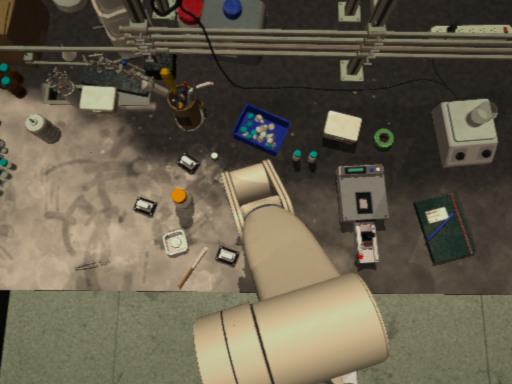

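```bash
python3 - <<'E'
from h import *
_,d,c,f=load("sg1")
for h in (45,69,80,90,100,110,130): print(h,project(c,f,[551.2,185.1,h]).round(1))
im=load("sg1")[0]; cv2.imwrite("pics/c5.png",cv2.resize(im[90:220,200:320,::-1],None,fx=5,fy=4.6,interpolation=cv2.INTER_CUBIC))
im=load("wg1")[0]; cv2.imwrite("pics/c6.png",cv2.resize(im[130:330,150:370,::-1],None,fx=3,fy=3,interpolation=cv2.INTER_CUBIC))
E
```

```text
45 [248.2 190.1]
69 [248.3 183.6]
80 [248.3 180.6]
90 [248.3 177.8]
100 [248.4 174.9]
110 [248.4 172. ]
130 [248.5 166.1]
```

View pics/c5.png

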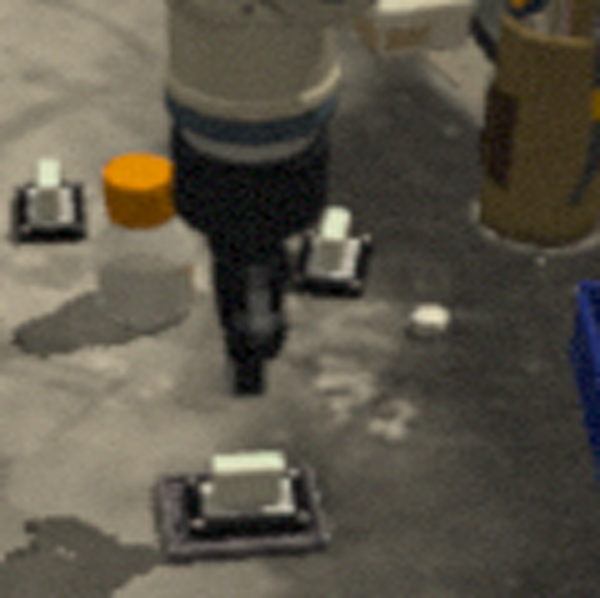

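View pics/c6.png

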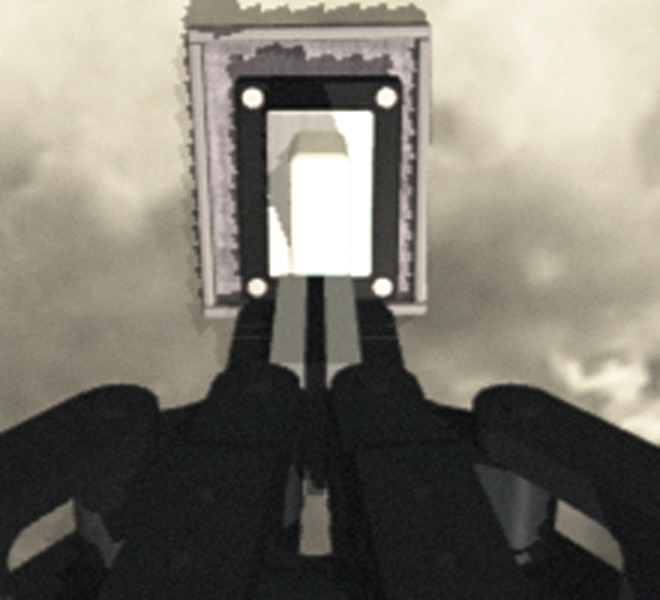

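The side view (tip at about (250,175), z ≈ 100) and the wrist depth both put the fingertips about 20-25 mm *above* the reported TCP, not 11 mm below it. The fingers closed over the fin without touching it. I'll pin the offset down from the depth data.

```bash
python3 - <<'E'
from h import *
im,p=cloud("wg1"); _,d,c,f=load("wg1"); z=p[...,2]
for u in (243,246,248,250,260,262,265,268):
    col=z[:,u]; r=np.nonzero((col>60)&(np.arange(384)>205))[0]
    print("w",u,r[0],p[r[0],u].round(1),p[r[0]+1,u].round(1))
# side: nearest-to-bench pixels of gripper
im,p=cloud("sg1"); z=p[...,2]
m=np.zeros(z.shape,bool); m[150:185,235:265]=1; m&=(z>60)&(np.hypot(p[...,0]-551,p[...,1]-185)<30)
v,u=np.nonzero(m)
for r in sorted(set(v))[-6:]: print("s",r,[(a,p[r,a].round(0).tolist()) for a in u[v==r]][:6])
print("shoulder z seen in wrist open (wr1):")
o=get_obs(); print(o["tool_pos"],o["gripper_width"],o["joint_positions"])
E
```

```text
w 243 221 [538.3 181.9 103.9] [538.  182.1 106. ]
w 246 221 [538.6 183.6 104.3] [538.1 183.8 107.1]
w 248 221 [538.6 184.7 105.2] [539.1 184.6 105.3]
w 250 221 [539.4 185.6 104.1] [538.8 185.9 107. ]
w 260 221 [541.3 190.8 103.5] [541.  190.8 105.8]
w 262 221 [542.  191.7 102.6] [541.2 191.9 106. ]
w 265 221 [541.9 193.5 104.3] [541.8 193.4 105.7]
w 268 230 [546.2 193.7 107.1] [546.5 193.6 107.7]
s 171 [(np.int64(245), [543.0, 190.0, 113.0]), (np.int64(246), [542.0, 181.0, 119.0]), (np.int64(247), [543.0, 176.0, 123.0]), (np.int64(248), [545.0, 174.0, 124.0]), (np.int64(249), [547.0, 173.0, 124.0]), (np.int64(250), [550.0, 174.0, 122.0])]
s 172 [(np.int64(245), [542.0, 187.0, 112.0]), (np.int64(246), [543.0, 182.0, 115.0]), (np.int64(247), [544.0, 178.0, 118.0]), (np.int64(248), [545.0, 174.0, 121.0]), (np.int64(249), [548.0, 173.0, 120.0]), (np.int64(250), [550.0, 172.0, 120.0])]
s 173 [(np.int64(245), [543.0, 189.0, 106.0]), (np.int64(246), [543.0, 183.0, 111.0]), (np.int64(247), [543.0, 175.0, 117.0]), (np.int64(248), [546.0, 176.0, 115.0]), (np.int64(249), [548.0, 174.0, 117.0]), (np.int64(250), [551.0, 175.0, 115.0])]
s 174 [(np.int64(246), [543.0, 183.0, 107.0]), (np.int64(247), [543.0, 175.0, 113.0]), (np.int64(248), [544.0, 171.0, 117.0]), (np.int64(249), [547.0, 173.0, 114.0]), (np.int64(250), [550.0, 173.0, 113.0]), (np.int64(251), [553.0, 172.0, 113.0])]
s 175 [(np.int64(246), [542.0, 181.0, 106.0]), (np.int64(247), [543.0, 176.0, 110.0]), (np.int64(248), [545.0, 174.0, 111.0]), (np.int64(249), [547.0, 172.0, 111.0]), (np.int64(250), [550.0, 173.0, 109.0]), (np.int64(251), [555.0, 176.0, 106.0])]
s 176 [(np.int64(247), [546.0, 183.0, 100.0]), (np.int64(248), [548.0, 180.0, 101.0])]
shoulder z seen in wrist open (wr1):
[551.38610888 185.16084578  79.74801269] -0.05954178014391712 [ 3.03512824e-01  5.38363299e-01  1.80552244e+00  1.06851282e-05
  7.98153881e-01 -9.51385906e-01]
```

Fingertips are at reported TCP z +23.5 ±2 mm when closed, so I use that offset from here. Regrasping with the tips at about z 20.

```bash
python3 - <<'E'
from h import *
command_gripper(85)
move_straight([551.5,185.2,-3],feed=90)
o=get_obs(); print(o["tool_pos"],o["force"].round(1))
command_gripper(0,30)
o=get_obs(); print(o["t"],o["gripper_width"],o["force"].round(2))
E
```

```text
[551.99179405 185.35239401  -2.52391981] [-0.6 -0.2  0.9]
10.9833 15.256353078781327 [-0.05  0.52  3.43]
```

```bash
python3 - <<'E'
from h import *
move_straight([551.5,185.2,60],feed=60); hold(0.2)
o=get_obs(); print(o["t"],o["gripper_width"],o["tool_pos"],o["force"].round(2),o["wrist_torque"].round(3))
snap("wrist","wg2"); snap("side","sg2")
E
```

```text
12.3833 15.799041041791359 [551.2448517  185.13924002  59.59694692] [-0.16 -0.09 -2.72] [ 0.003  0.001 -0.017]
```

View pics/wg2.png

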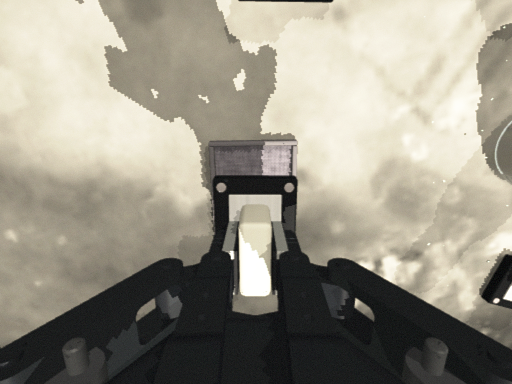

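View pics/sg2.png

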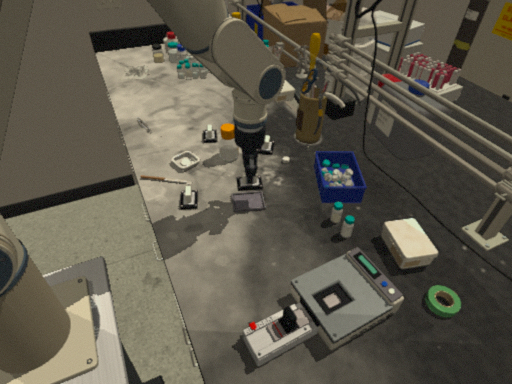

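The reference is held and level in view, corner dots at (221,187) and (289,187). I'll measure its pose in the tool frame.

```bash
python3 - <<'E'
from h import *
im,p=cloud("wg2"); _,d,c,f=load("wg2"); z=p[...,2]
T=np.array([551.245,185.139,59.6]); R=Rt(71.9)
q=(p-T)@R
hold_=q[180:195,225:285]; print("holder top z world",np.nanmedian(z[181:184,228:284]))
w=np.zeros(z.shape,bool); w[170:300,205:305]=1
m=w&(z>40)&(z<80)&(np.arange(384)[:,None]<200)
print("holder front strip in tool xy", rect(q[m][:,:2]), np.nanpercentile(q[m][:,0],[98,99.5]),np.nanpercentile(q[m][:,1],[0.5,99.5]))
A=q[m]; A=A[(A[:,0]<36)]; co=np.linalg.lstsq(np.c_[A[:,:2],np.ones(len(A))],A[:,2],rcond=None)[0]; print("tilt",co.round(3))
# fin top
m=w&(z>85)&(z<112)&(cv2.cvtColor(im,cv2.COLOR_RGB2GRAY)>150); print("fin top",np.nanmedian(z[m]),m.sum(),rect(q[m][:,:2]))
m=w&(z>70)&(cv2.cvtColor(im,cv2.COLOR_RGB2GRAY)>150); print("hist",np.histogram(z[m],np.arange(66,120,4)))
E
```

```text
holder top z world 76.04638835522282
holder front strip in tool xy [27.6 -0.7 48.2 12.8 89.8] [33.76431804 33.90804388] [-24.21620629  22.7643002 ]
tilt [ 3.1000e-01  2.0000e-03 -2.4865e+01]
fin top 106.68035969207297 2639 [-0.1  2.1 40.4 20.7  0.9]
hist (array([   0,    0,  703,  257,   59,   70,   77,   80,   84,  374, 1943,
          0,   42]), array([ 66,  70,  74,  78,  82,  86,  90,  94,  98, 102, 106, 110, 114,
       118]))
```

The reference is centred on the tool to within about 0.1 mm (x) and appears 0.7 mm off in y. The jaws centre y, so that is a wrist-camera bias and I correct the pocket y to -190.7. The underside sits at TCP +6.4. Carrying it to the pocket.

```bash
python3 - <<'E'
from h import *
move_straight([551.5,185.2,115],feed=120)
R=Rt(93.7)
move_to([572,-190.7,115],R)
move_straight([572,-190.7,60],feed=70); hold(0.3)
o=get_obs(); print(o["t"],o["gripper_width"],o["tool_pos"],o["force"].round(2)); print(o["eef_rot"].round(4))
snap("wrist","wp1"); snap("side","sp1")
im=load("sp1")[0]; cv2.imwrite("pics/c7.png",cv2.resize(im[200:370,230:410,::-1],None,fx=3.5,fy=3.5,interpolation=cv2.INTER_CUBIC))
E
```

```text
15.7333 15.588392675709878 [ 572.18492636 -190.78140923   60.37937589] [-0.53 -0.44 -0.81]
[[-9.979e-01 -6.450e-02  6.000e-04]
 [-6.450e-02  9.979e-01 -2.000e-04]
 [-6.000e-04 -3.000e-04 -1.000e+00]]
```

View pics/wp1.png

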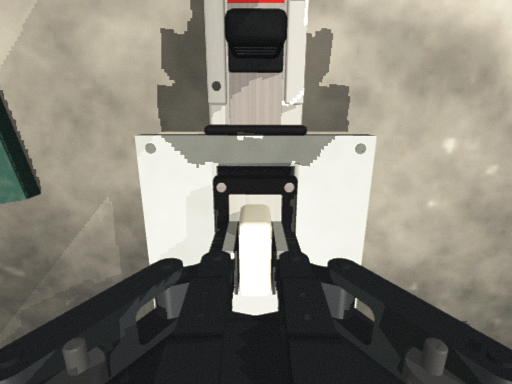

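View pics/c7.png

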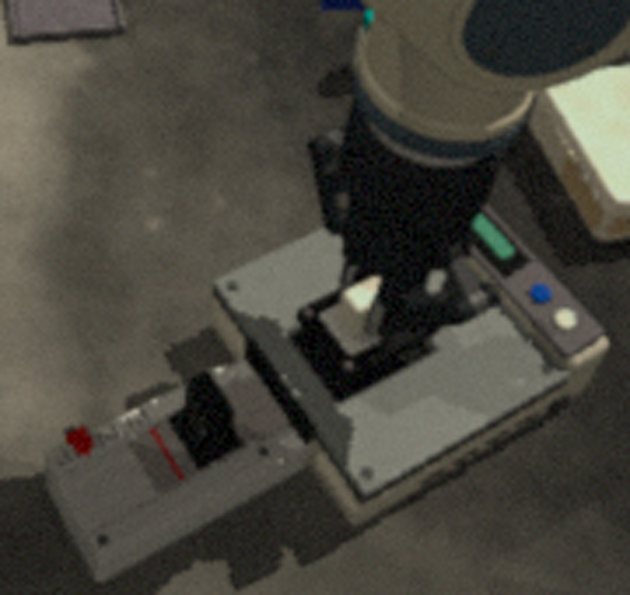

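Holder (dots at (221,187) and (289,187)) hangs over the dark pocket. I'll check its centring against the deck's edges in this same view.

```bash
python3 - <<'E'
from h import *
im,p=cloud("wp1"); _,d,c,f=load("wp1"); z=p[...,2]
T=np.array([572.185,-190.781,60.38]); R=Rt(93.7); q=(p-T)@R
m=(abs(z-52.7)<2.5); m[:130]=0; m[200:]=0
for r in (150,165,180,195):
    u=np.nonzero(m[r])[0]; a=q[r,u[0]],q[r,u[-1]]; print(r,a[0][:2].round(1),a[1][:2].round(1),"mid y",(a[0][1]+a[1][1])/2)
u=np.nonzero(m[:,180])[0]; print("front edge tool x",[np.nanmax(q[m[:,k],k,0]).round(1) for k in (160,190,320,350)])
h=(z>70)&(z<80); h[:165]=0; h[200:]=0; h[:,:205]=0; h[:,305:]=0
print("holder",np.nanpercentile(q[h][:,0],99),np.nanpercentile(q[h][:,1],[1,99]),np.nanmedian(z[h]))
# pocket front edge by darkness along columns 230-280, plane 53
g=cv2.cvtColor(im,cv2.COLOR_RGB2GRAY)
for k in (230,255,280): print(k,g[158:185,k].tolist())
for r in (163,164,165,166,167,168,175): print(r,((ray_plane(c,f,255,r,53)-T)@R)[:2].round(1))
for r in (170,175,185): print(r,g[r,205:225].tolist(),g[r,288:308].tolist())
E
```

```text
150 [ 46.3 -75.3] [46.4 74.4] mid y -0.4424134239734556
165 [ 36.8 -74.8] [36.9 74.2] mid y -0.2812813881106422
180 [ 26.7 -75.1] [27.2 74. ] mid y -0.548200421220649
195 [ 16.7 -75.3] [16.6 74.4] mid y -0.4630451312590793
front edge tool x [np.float64(55.5), np.float64(55.5), np.float64(55.5), np.float64(55.1)]
holder 34.02125611048626 [-23.68940901  22.76977793] 76.91891688473119
230 [146, 144, 147, 148, 144, 133, 112, 112, 46, 26, 25, 21, 23, 30, 26, 30, 30, 22, 24, 17, 20, 28, 30, 27, 31, 30, 29]
255 [144, 145, 142, 144, 144, 124, 112, 114, 45, 24, 23, 20, 27, 30, 27, 29, 26, 25, 22, 21, 23, 27, 27, 27, 29, 34, 30]
280 [142, 142, 143, 138, 134, 109, 106, 98, 36, 18, 19, 24, 23, 26, 27, 24, 31, 20, 18, 24, 22, 25, 29, 25, 31, 28, 32]
163 [38.1 -0.2]
164 [37.5 -0.2]
165 [36.8 -0.2]
166 [36.2 -0.2]
167 [35.5 -0.2]
168 [34.9 -0.2]
175 [30.3 -0.2]
170 [244, 244, 242, 242, 242, 242, 239, 229, 227, 232, 237, 176, 80, 32, 22, 24, 24, 29, 21, 24] [26, 16, 25, 37, 45, 63, 117, 179, 200, 211, 221, 240, 242, 243, 243, 243, 242, 240, 243, 243]
175 [244, 244, 244, 245, 243, 244, 243, 231, 231, 231, 178, 125, 68, 36, 20, 22, 23, 24, 28, 23] [23, 27, 34, 33, 38, 51, 112, 177, 200, 211, 227, 240, 242, 243, 242, 243, 241, 243, 242, 242]
185 [243, 242, 243, 236, 234, 235, 246, 186, 74, 24, 22, 65, 154, 178, 178, 178, 179, 180, 179, 174] [176, 178, 178, 179, 174, 134, 60, 26, 31, 122, 236, 244, 245, 244, 243, 243, 244, 243, 243, 243]
```

Holder and deck midlines agree to 0.1 mm across, and to about 0.3 mm along. Lowering gently with force watch.

```bash
python3 - <<'E'
from h import *
f0=get_obs()["force"]
move_straight([571.7,-190.7,46.5],feed=40)
for zt in (44,42,40.5,39.5,38.7,38,37.4,36.8,36.2):
    move_straight([571.7,-190.7,zt],feed=12)
    o=get_obs(); F=o["force"]-f0; print(zt,o["tool_pos"].round(2),F.round(1))
    if F[2]>5 or abs(F[:2]).max()>6: break
print(o["t"])
E
```

```text
44 [ 571.69 -190.68   43.99] [ 0.8 -0.1  0.7]
42 [ 571.63 -190.65   41.92] [-0.   0.6 -0.4]
40.5 [ 571.66 -190.7    40.41] [0.  0.9 1.5]
39.5 [ 571.63 -190.68   39.4 ] [-0.4 -0.2 -0.1]
38.7 [ 571.64 -190.68   38.63] [ 1.   0.6 -0.1]
38 [ 571.67 -190.7    37.94] [ 0.6 -0.6  0.1]
37.4 [ 571.66 -190.65   37.35] [1.4 0.1 0.6]
36.8 [ 571.72 -190.71   37.24] [-1.3  0.6  7.2]
18.525
```

Contact at z 37.3, exactly the expected floor height. Releasing and retreating.

```bash
python3 - <<'E'
from h import *
command_gripper(50); 
o=get_obs(); print(o["t"],o["force"].round(1))
move_straight([571.7,-190.7,115],feed=120); hold(0.3)
snap("wrist","wp2"); o=get_obs(); print(o["t"],o["tool_pos"])
E
```

```text
18.95 [-0.5 -0.  -0.5]
20.1 [ 571.44298125 -190.61116701  114.44904587]
```

View pics/wp2.png

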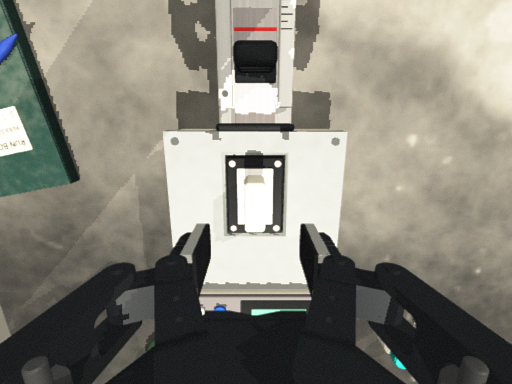

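The reference is in the pocket, square, its dots at (233,164) to (278,228). I'll check its height and tilt, and the grip's position.

```bash
python3 - <<'E'
from h import *
im,p=cloud("wp2"); z=p[...,2]; g=cv2.cvtColor(im,cv2.COLOR_RGB2GRAY)
w=np.zeros(z.shape,bool); w[150:240,220:292]=1
m=w&(z>82); print("fin top",m.sum(),np.nanmedian(z[m]),rect(p[m][:,:2]))
A=p[m]; co=np.linalg.lstsq(np.c_[A[:,:2]-A[:,:2].mean(0),np.ones(len(A))],A[:,2],rcond=None)[0]; print("fin tilt",co.round(3))
m=w&(g<70)&(z<62); m=cv2.erode(m.astype(np.uint8),np.ones((3,3)))>0
A=p[m]; co=np.linalg.lstsq(np.c_[A[:,:2]-A[:,:2].mean(0),np.ones(len(A))],A[:,2],rcond=None)[0]; print("holder plane",co.round(3),m.sum())
d=np.zeros(z.shape,bool); d[140:230,180:215]=1; d[140:220,300:330]=1; print("deck z",np.nanmedian(z[d]))
w[:]=0; w[30:90,225:285]=1; m=w&(z>77); print("grip",m.sum(),np.nanmedian(z[m]),rect(p[m][:,:2]))
E
```

```text
fin top 992 84.43254027692922 [ 571.4 -191.6   39.5   15.5    4.2]
fin tilt [3.0000e-03 8.0000e-03 8.4378e+01]
holder plane [ 2.0000e-03 -1.7000e-02  5.3441e+01] 874
deck z 52.736845590186704
grip 1123 81.362837212319 [ 464.  -197.7   16.2   29.6    3.2]
```

Seated: holder top is 0.7 mm above the deck (nominal 1), level and square, slide shut. Moving on to the slide grip, jaws along the meter's x.

```bash
python3 - <<'E'
from h import *
R=Rt(3.7)
move_to([464,-197.4,100],R)
command_gripper(45)
move_straight([464,-197.4,26.5],feed=90)
o=get_obs(); print(o["t"],o["tool_pos"].round(2),o["force"].round(1))
command_gripper(0,60); hold(0.1)
o=get_obs(); print(o["t"],o["gripper_width"],o["tool_pos"].round(2),o["force"].round(1))
snap("wrist","ws1"); snap("side","ss1")
im=load("ss1")[0]; cv2.imwrite("pics/c8.png",cv2.resize(im[200:370,210:410,::-1],None,fx=3.5,fy=3.5,interpolation=cv2.INTER_CUBIC))
E
```

```text
22.625 [ 464.32 -197.55   26.82] [-0.2 -0.   0.6]
23.0917 15.468626853045846 [ 464.8  -197.6    27.15] [1.9 1.9 6.2]
```

View pics/ws1.png

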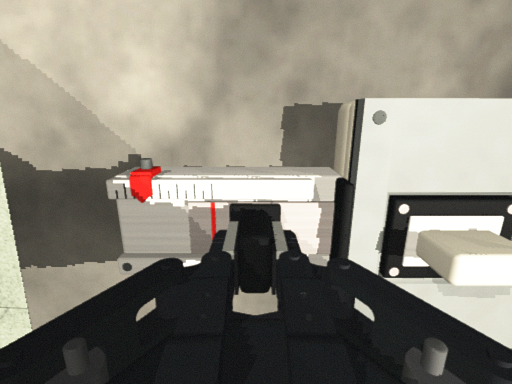

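View pics/c8.png

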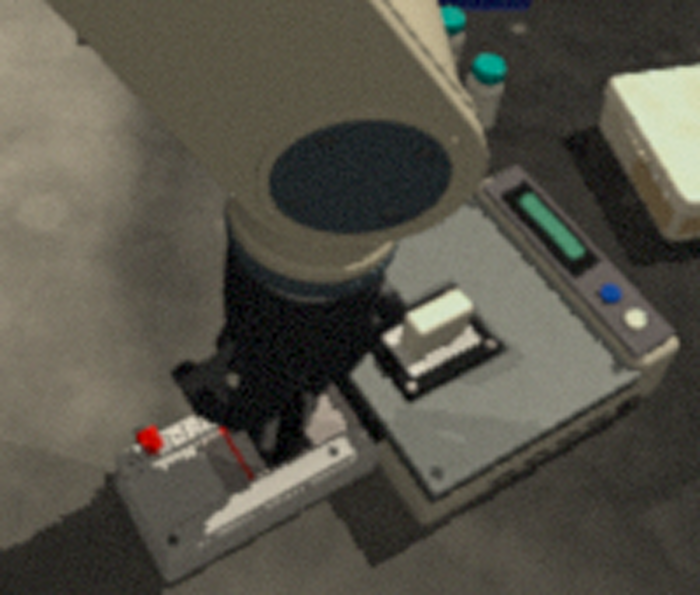

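Grip held (15.5 mm). The wrist view shows the line at column 213 and the pointer tip at about (143,200). I'll measure the remaining distance in this view, then pull 37 mm and re-measure.

```bash
cat >> h.py <<'E'
def gap(tag):
    im,d,c,f=load(tag); hsv=cv2.cvtColor(im,cv2.COLOR_RGB2HSV)
    red=(((hsv[...,0]<8)|(hsv[...,0]>172))&(hsv[...,1]>150)&(hsv[...,2]>70)).astype(np.uint8)
    n,lab,st,ce=cv2.connectedComponentsWithStats(red)
    ux=np.array([np.cos(np.radians(3.7)),np.sin(np.radians(3.7))]); uy=np.array([-ux[1],ux[0]])
    for i in range(1,n):
        if st[i,4]<15: continue
        v,u=np.nonzero(lab==i)
        out=[]
        for h in (38.5,43.5):
            P=np.array([ray_plane(c,f,a,b,h)[:2] for a,b in zip(u,v)]); X=P@ux; Y=P@uy
            lo=Y<Y.min()+2.5
            out.append((h,"x mean %.1f min %.1f max %.1f y %.1f..%.1f tipx %.1f"%(X.mean(),X.min(),X.max(),Y.min(),Y.max(),X[lo].mean())))
        print(st[i],out)
E
python3 - <<'E'
from h import *
gap("ws1")
o=get_obs(); u=np.array([np.cos(np.radians(3.7)),np.sin(np.radians(3.7)),0])
s=np.array([464,-197.4,26.5])
move_straight(s-37*u,feed=30); hold(0.3)
o=get_obs(); print(o["t"],o["gripper_width"],o["tool_pos"].round(2),o["force"].round(1))
snap("wrist","ws2"); gap("ws2")
E
```

```text
[129 167  32  36 690] [(38.5, 'x mean 385.3 min 377.9 max 396.4 y -210.1..-189.1 tipx 383.7'), (43.5, 'x mean 387.5 min 380.3 max 398.2 y -208.4..-188.1 tipx 385.9')]
[211 203   5  36 139] [(38.5, 'x mean 425.2 min 423.9 max 426.5 y -233.3..-210.7 tipx 424.7'), (43.5, 'x mean 426.0 min 424.8 max 427.3 y -230.9..-209.0 tipx 425.5')]
24.875 15.365670827643514 [ 429.87 -199.91   27.16] [10.2  8.1  1.4]
[192 167  25  36 644] [(38.5, 'x mean 385.4 min 378.9 max 393.3 y -210.1..-189.1 tipx 384.8'), (43.5, 'x mean 386.3 min 380.1 max 394.0 y -208.4..-188.1 tipx 385.8')]
[211 202   5  37 141] [(38.5, 'x mean 390.1 min 388.9 max 391.4 y -233.3..-210.1 tipx 389.6'), (43.5, 'x mean 391.0 min 389.8 max 392.2 y -230.9..-208.4 tipx 390.4')]
```

View pics/ws2.png

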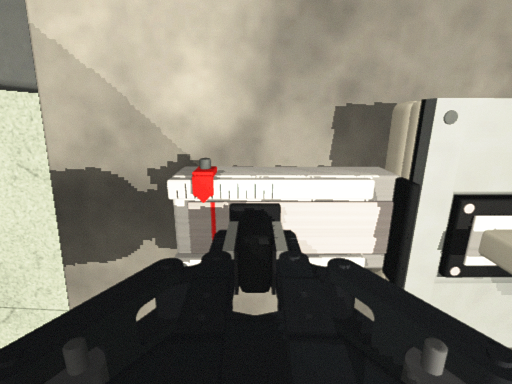

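4.3 mm remain (line 390.1, tip 385.8 along meter x). The arm sags by 2 mm against the spring, so I command further.

```bash
python3 - <<'E'
from h import *
u=np.array([np.cos(np.radians(3.7)),np.sin(np.radians(3.7)),0]); s=np.array([464,-197.4,26.5])
move_straight(s-41.5*u,feed=15); hold(0.3)
o=get_obs(); print(o["t"],o["gripper_width"],o["tool_pos"].round(2),o["force"].round(1))
snap("wrist","ws3"); gap("ws3"); snap("side","ss3")
im=load("ws3")[0][150:260,150:280]; im2=load("ss3")[0][230:370,200:360]
cv2.imwrite("pics/c9.png",np.hstack([cv2.resize(im[:,:,::-1],(390,330),interpolation=cv2.INTER_CUBIC),cv2.resize(im2[:,:,::-1],(377,330),interpolation=cv2.INTER_CUBIC)]))
E
```

```text
25.675 14.717689050790419 [ 425.52 -200.19   27.17] [10.6  8.   1.3]
[200 167  24  73 790] [(38.5, 'x mean 385.5 min 379.0 max 392.9 y -234.0..-189.1 tipx 385.0'), (43.5, 'x mean 386.3 min 380.0 max 393.4 y -231.5..-188.1 tipx 385.8')]
```

View pics/c9.png

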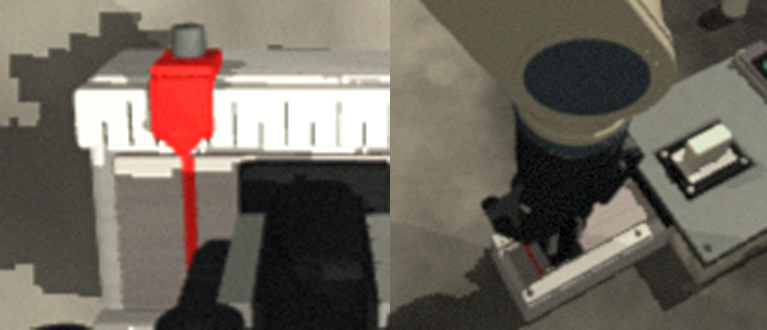

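The line now meets the pointer tip (crop (190,155)). Numeric check, a settle, a look at the reference, then hand in.

```bash
python3 - <<'E'
from h import *
def chk(tag):
    im,d,c,f=load(tag); hsv=cv2.cvtColor(im,cv2.COLOR_RGB2HSV)
    red=(((hsv[...,0]<8)|(hsv[...,0]>172))&(hsv[...,1]>150)&(hsv[...,2]>70))
    ux=np.array([np.cos(np.radians(3.7)),np.sin(np.radians(3.7))])
    v,u=np.nonzero(red); L=v>208; T=(v>=196)&(v<=200)
    X=lambda s,h: np.mean([ray_plane(c,f,a,b,h)[:2]@ux for a,b in zip(u[s],v[s])])
    print("line",X(L,38.5),"tip",X(T,43.5))
chk("ws3"); hold(1.2); snap("wrist","ws4"); chk("ws4")
o=get_obs(); print(o["t"],o["gripper_width"],o["tool_pos"].round(2),o["force"].round(1))
im,p=cloud("ss3"); z=p[...,2]
m=(z>80)&(z<92)&(abs(p[...,0]-572)<30)&(abs(p[...,1]+191)<30); print("fin from side",m.sum(),np.nanmedian(z[m]),np.nanmean(p[m],0))
E
```

```text
line 385.7359890344752 tip 385.5336912221118
line 385.7064338585774 tip 385.47578920288026
27.025 15.442284034986706 [ 425.48 -200.17   27.15] [10.8  8.1  1.1]
fin from side 149 84.41384244996436 [ 572.61541558 -191.76496482   84.20555761]
```

Line is within 0.3 mm of the tip and steady, and the reference is still seated (fin top at 84.4). Handing in.

```bash
python3 - <<'E'
from h import *
close_job()
E
```

```text
the job is handed in; nothing more can be done
```

I seated the white reference in the meter's pocket and let go of it. Then I pulled the slide to the pointer and handed the job in at about 27 s, still holding the grip. `close_job()` gives no verdict, so the result rests on my own checks below.

**Last checks**
- **Slide:** the red line stood within 0.3 mm of the pointer tip along the meter's x and did not move over the last 1.2 s. The grip was set to 60 N and showed 15.4 mm between the fingers (16 mm nominal). The wrist force was about 11 N along x.
- **Reference after release:** its height and position matched the pocket, and it was square to about 0.5°. The fin-top plane was within 0.01 rad of level; a noisier fit of the holder top gave 0.017 rad. Both are inside the 0.03 rad limit.
- **Reference with the slide open:** the side view still showed the fin top at 84.4 mm, about the 85 mm expected when seated.
- **Vials and bottle:** the arm stayed clear of them and I saw none move, but I did not measure their positions at the end.

**What disagreed**
- **Fingertip position:** my first grasp closed empty above the fin without touching it. Wrist depth and the side view put the closed fingertips about 23 mm behind the reported TCP, while the description says 11 mm ahead of it. I used the measured offset from then on, and the second grasp held.
- **Wrist camera:** it read about 0.7 mm off in y, which I corrected for.
- **Spring load:** the arm gave about 2 mm under the spring, so I commanded 41.5 mm for a pull of about 39.3 mm.
- **Sideways force:** the wrist also showed about 8 N in y while holding, which I did not explain.

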